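# Fit a cover plate over hidden-set studs and clip it down

## Robot

A 7-joint arm with a two-finger parallel gripper is mounted at the origin on the work surface. World frame = base frame: x ahead of the robot, y to its left, z up, the work surface at z = 0. Lengths are in m, angles in degrees, forces in N, time in s.
With the tool pointing down it reaches from about 0.425 to 0.975 m from the base axis. Payload 16.7 kg.
Tool frame: the origin (TCP) lies at the centre of the arm's flange, where the gripper is bolted on; the fingertips stand 173 mm ahead of it and the grasp point (between the pads) lies 155 mm ahead of it; z points along the fingers, x is the direction in which the jaws open and shut, and the axes are right-handed (so a half turn about z gives the same grasp; the last joint's range is limited). The gripper opens to 85 mm and grips with 20 to 120 N. Pads are 22 mm wide; open, the fingers measure 114 mm over their backs; the gripper's body (76 mm by 85 mm) begins 54 mm behind the grasp point. The pads swing forward as they close: fully open they stand 13 mm farther back than shut.
Start: joints at [-78.18, 24.414, 4.234, 92.017, -1.954, 63.644, -3.845], TCP at [0.235, 0.633, 0.405] pointing down, gripper open.
Joint ranges: [-163.25, 163.25], [-28.42, 122.38], [-70.27, 78.77], [12.13, 141.07], [-58.53, 238.53], [9.26, 117.41], [-156.51, 156.51]. Speed limits (degrees/s): [108.29, 108.29, 136.94, 136.94, 172.46, 172.46, 172.46].

## Interface

Orientations are given as a 3x3 rotation matrix whose columns are the frame's x, y, z axes.
In Python, from cell import bot gives the robot as it stands.
- The arm moves only by the tool servo_tool, never from a script. Its argument "series" is a list of rows, each a list of 5 numbers: the shift along the world's x, y, z in cm, then the turn about the world's z in rad, then the opening, from 0 (shut) to 1 (fully open). A call has 1 to 10 rows; each row shifts and turns the pose as measured when the row begins; what a row does not reach is not made up. A row lasts 1/10 s, in which the tool goes at most 50 mm and 8.59 degrees, less where a joint would pass 70% of its speed; a pose out of reach is approached as far as the arm can. A call with a gripper value outside its range is refused whole. The fingers move at their own pace and stop on an object; "force" is the grip in N (left out, the last holds). Time passes only in rows, so rows that do not move let the fingers close. It gives the time, the measured TCP pose, the force and the opening at its end, in the units of the state.
- bot.observe(): the state, without advancing time (a new reading comes with each control period).
- bot.snapshot(name): name is "side" or "top"; returns (picture, depth): 400x640x3 uint8, red, green, blue; 400x640 float32, m along the optical axis (not along the pixel's ray), 0 where there is no reading.
- bot.calibration(name): a dict with "fx", "fy", "cx", "cy" (pixels), "k1" (the pictures are not rectified: a ray, as slopes to the right and down, at radius r is drawn at 1 + k1 r^2 times it, then the intrinsics apply), "world_to_cam" (4x4, takes a point from world to camera coordinates). Camera axes: x right, y down, z forward; pixel columns grow to the right and rows downward; lengths in m; the calibration is good to about 2 mm. A picture is of the moment at which its call begins. calibration takes no time and is no camera call.
- bot.job_done(): hands the job in, once; it reports no verdict.
Trained networks look in the newest picture that a camera, given by its name, has taken for a name from the list of things; names that differ only in an ending like _2 or _b are one class to them, and where a whole thing is asked for, a point or a joint stands for the part that bears it (a point fixed in the world has none). Each returns a list of dicts, best first, with "conf" (0 to 1); they miss things now and then, are a little off and sometimes report something else, mostly with a low value. They report only what shows in the picture. A call takes as long as a camera call. They do not tell look-alikes from the thing itself.
- bot.recognise(camera, query): "centre" ([column, row] in pixels, amid what is visible of it).
- bot.outline_of(camera, query): "pixels" (400x640 bool, what is visible of it) and "centre" ([column, row] in pixels, amid what is visible of it).
The state is a dict: "time_s": time; "joint_positions": joint angles; "qvel": joint speeds; "joint_torque": joint torques, N m; "eef_pos": TCP position; "ee_rot": TCP orientation; "ft_force": force on the tool from outside, world axes, zero at the start; "moment": the same for the moment, N m; "width": finger opening in m.
Only numpy, scipy, OpenCV 4.12 (cv2) and the standard library are available. Lean on these libraries where they do the work, as an engineer would, in place of code of your own. Each camera call takes 0.05 s, during which the arm holds its last target.

## Task

Pick up the aluminium cover plate by its handle, lay it on the studs of the grey fixture and slide it gently along the channel until its two slots drop over the studs, so that it sits fully home, flush on the fixture. Then swing the fixture's clip all the way round over the plate's edge and let go. Never force the plate against the fixture, and leave the other things on the bench where they are.

Things in the scene. Friction and masses are not known exactly. Their poses are not given: they have to be found in the camera images.
- fixture: Grey fixture fixed to the bench: block 120 mm (its x) by 240 mm (its y) by 40 mm tall, z up; origin at the centre of its underside. Its flat top face has an open channel, 20 mm wide, running its full length along y at x = 0; a steel strip in the channel carries two upright studs. A swing clip sits at its +x edge.
- channel_mid (a point): Middle of the channel, level with the fixture's top face, 40 mm above its origin. The two studs stand on the line x = 0, 130 mm apart along y, 9 mm across, flat tops 14 mm above this point. The strip is clamped fast, elsewhere each time: the midpoint between the studs lies within 19 mm of this point along y, either way; unreported, so feel for it.
- plate_handle (a point): Centre of the plate's handle, an upright black block 24 by 24 mm, 46 mm tall above the plate, in its middle. This point is 29 mm above the plate's underside, 23 mm below the handle's top; it is 83 mm above the fixture's origin when the plate rides on the stud tops and 69 mm when fully home.
- plate: Loose cover plate, aluminium, 70 mm (x) by 170 mm (y) by 6 mm thick, 0.2 to 0.42 kg with handle, lying flat; origin at the centre of its underside. Two through slots on its centre line, 65 mm either side of the middle along y, each 16 mm along x and 11 mm along y. The same when turned half round; goes on with its y along the channel.
- clip (a joint): Swing clip (rad), a flat steel arm. 0: it points along the fixture's +y, clear of the plate; starts between -0.5 and 0.1. Grows counter-clockwise seen from above; at 1.57, its stop, it points along the fixture's -x over the plate's edge. Passes 2.5 mm above a plate that is home, blocked by one that is not. Stays where left; about 1 N at the knob moves it.
- clip_pivot (a point): Upright axis of the swing clip at the arm's underside: x = 52 mm, y = 66 mm, z = 48.5 mm in the fixture's frame.
- clip_knob (a point): Centre, half-way up, of the black round upright knob on the end of the clip's arm: 16 mm across, 48 mm tall, 36 mm from the clip's pivot axis; its foot is the arm's upper face, 56 mm above the fixture's underside, and this point is 80 mm above it.
- screwdriver: Bystander, leave alone: loose screwdriver lying on the bench, about 200 mm long; origin at its underside.
- wrench: Bystander, leave alone: loose open wrench lying on the bench beyond the work; origin at its underside.
- bottle: Bystander, leave alone: white plastic bottle, 60 mm across, 170 mm tall, standing; origin at its underside.
- tape: Bystander, leave alone: cardboard ring (roll core), 90 mm across, 25 mm tall, lying flat; origin at its underside.
- socket: Bystander, leave alone: upright steel drive socket, 24 mm across, 35 mm tall, standing between plate and fixture; origin at its underside.
- can: Bystander, leave alone: steel can, 66 mm across, 100 mm tall, standing; origin at its underside.
- nut: Bystander, leave alone: large steel nut, 28 mm across, 14 mm tall, lying between plate and fixture; origin at its underside.
There are look-alikes about, which are no part of the job. What is shaped like the plate but brown is not meant.

How it is judged (in metres and radians):
On the way, in this order (a step that is already met when the one before it is completed fails the run):
1. the plate sits flush on the fixture with both studs through its slots (z of plate_handle in the frame of fixture between 0.066 and 0.0715 m and y of plate_handle in the frame of fixture between -0.026 and 0.026 m and x of plate_handle in the frame of fixture between -0.008 and 0.008 m and angle between plate_handle's own z axis and vertical below 0.035 rad and angle between the y axis of plate and the y axis of fixture, either way round below 0.09 rad), for 0.2 s.
2. the clip is swung over the plate (value of joint clip above 1.3 rad), for 0.2 s.
At the end, for the whole second after the job is handed in: Plate at rest, flush over both studs: handle centre 66 to 71.5 mm above the fixture origin, within 8 mm across and 26 mm along the channel, tilt under 0.035 rad, yaw within 0.09 rad of the channel. Clip at rest over the plate edge, joint above 1.3 rad (all of step 1 and value of joint clip above 1.3 rad and linear speed of plate below 0.02 m/s and velocity of joint clip below 0.1 rad/s); the robot touches nothing.
It fails at once if the cover plate is pressed or knocked hard against the fixture or its studs (over 50 N) (contact force between plate and fixture above 50 N).
It fails at once if a bystander is pushed away or knocked over (moved over 30 mm) (distance of any of screwdriver, wrench, bottle, tape, socket, can, nut from where it was at the start of the episode above 0.03 m).
It also fails if it takes over 72 s, if anything falls off the work surface, if the arm or the gripper's body presses on something with over 40 N, if the wrist force passes 120 N, or if a joint passes its speed limit or range.

## Working session

There is one attempt and no reset: what is moved stays moved. The work goes in short steps, Python scripts to look and compute and a tool call to move; the robot and the scene stay as the last step left them, time stands still between calls to the robot, and variables do not carry over. Pictures are saved under pics/ and viewed, and the job is handed in when it is done.

Besides the shell and the picture viewer there is one more tool, called after "Request:" as a command line: name --pt "numbers of a row" for each row, then --argument value for the rest. servo_tool: Moves the arm, as the interface text tells. Its arguments: {"type":"object","properties":{"series":{"type":"array","items":{"type":"array","items":{"type":"number"}}},"force":{"type":"number"}},"required":["series"]}

```bash
ls; mkdir -p pics
cat > h.py <<'E'
import numpy as np, cv2
from cell import bot
def snap(cam,name):
    p,d=bot.snapshot(cam); cv2.imwrite(f'pics/{name}.png',p[:,:,::-1]); np.save(f'pics/{cam}_d.npy',d); return p,d
def pix2world(cam,uv,z):  # z depth along axis
    c=bot.calibration(cam); uv=np.atleast_2d(np.asarray(uv,float))
    K=np.array([[c['fx'],0,c['cx']],[0,c['fy'],c['cy']],[0,0,1]])
    s=cv2.undistortPoints(uv.reshape(-1,1,2),K,np.array([c['k1'],0,0,0.])).reshape(-1,2)
    z=np.atleast_1d(z)
    P=np.c_[s*z[:,None],z]
    T=np.linalg.inv(c['world_to_cam']); return P@T[:3,:3].T+T[:3,3]
def ray_z(cam,uv,zw):
    a=pix2world(cam,uv,np.ones(len(np.atleast_2d(uv)))*.1); b=pix2world(cam,uv,np.ones(len(np.atleast_2d(uv))))
    t=(zw-a[:,2])/(b[:,2]-a[:,2]); return a+t[:,None]*(b-a)
def proj(cam,P):
    c=bot.calibration(cam);P=np.atleast_2d(P)
    K=np.array([[c['fx'],0,c['cx']],[0,c['fy'],c['cy']],[0,0,1]]);W=c['world_to_cam']
    q=P@W[:3,:3].T+W[:3,3]
    return cv2.projectPoints(q,np.zeros(3),np.zeros(3),K,np.array([c['k1'],0,0,0.]))[0].reshape(-1,2)
E
python3 - <<'E'
from h import *
for c in ['top','side']:
    p,d=snap(c,c+'0'); k=bot.calibration(c); print(c,{a:np.round(b,3).tolist() for a,b in k.items()})
    for q in ['fixture','plate','plate_handle','clip_knob','clip']:
        r=bot.recognise(c,q); print(q,[(np.round(x['centre'],1).tolist(),round(x['conf'],2)) for x in r])
o=bot.observe(); print({k:np.round(v,3).tolist() for k,v in o.items()})
E
```

```text
pics
top {'fx': 379.295, 'fy': 379.295, 'cx': 313.986, 'cy': 197.065, 'k1': -0.063, 'world_to_cam': [[0.028, -1.0, 0.005, -0.04], [-0.995, -0.029, -0.1, 0.557], [0.1, -0.003, -0.995, 1.083], [0.0, 0.0, 0.0, 1.0]]}
fixture [([242.3, 199.8], 0.65)]
plate [([284.8, 271.2], 0.9), ([361.4, 203.1], 0.87), ([429.0, 212.6], 0.59), ([216.7, 172.0], 0.58), ([355.0, 121.5], 0.57), ([219.3, 270.8], 0.55)]
plate_handle [([361.8, 204.5], 0.98), ([433.6, 213.1], 0.9), ([287.2, 268.1], 0.89)]
clip_knob [([216.6, 170.0], 0.63)]
clip [([215.6, 170.8], 0.5)]
side {'fx': 515.464, 'fy': 515.464, 'cx': 315.115, 'cy': 193.654, 'k1': -0.01, 'world_to_cam': [[0.865, -0.501, -0.024, -0.511], [-0.282, -0.446, -0.849, 0.219], [0.415, 0.741, -0.527, 0.991], [0.0, 0.0, 0.0, 1.0]]}
fixture [([266.3, 178.7], 0.75)]
plate [([211.6, 237.0], 0.82), ([383.3, 326.4], 0.72), ([336.6, 263.3], 0.66)]
plate_handle [([338.5, 262.1], 0.86), ([206.6, 234.9], 0.77), ([384.4, 326.8], 0.65)]
clip_knob [([273.9, 145.6], 0.5), ([337.9, 261.5], 0.34), ([352.1, 177.5], 0.2)]
clip [([273.0, 144.3], 0.71)]
{'time_s': 0.6, 'joint_positions': [-78.179, 24.414, 4.234, 92.016, -1.954, 63.645, -3.845], 'qvel': [0.066, 0.01, 0.022, 0.032, 0.042, 0.008, -0.018], 'joint_torque': [-0.002, -94.911, 3.755, -46.374, 0.019, 0.003, 0.0], 'eef_pos': [0.235, 0.633, 0.405], 'ee_rot': [[0.348, 0.937, -0.0], [0.937, -0.348, -0.0], [-0.0, -0.0, -1.0]], 'ft_force': [-0.263, -0.416, -0.268], 'moment': [0.007, -0.057, -0.027], 'width': 0.085}
```

View pics/top0.png

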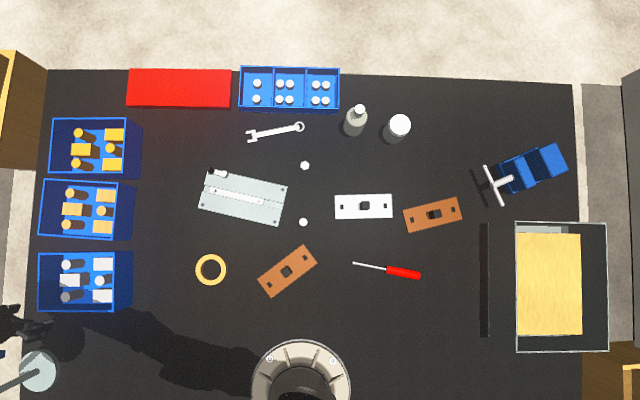

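View pics/side0.png

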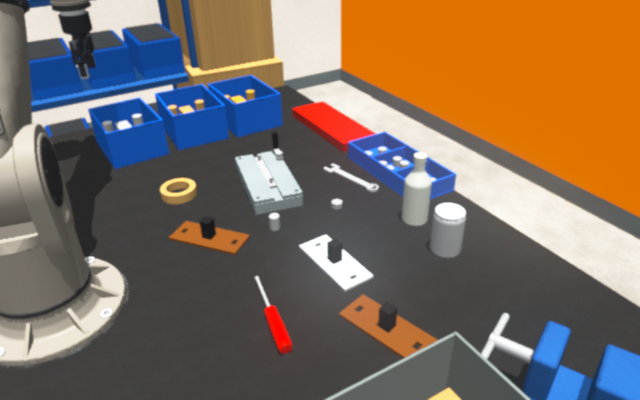

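The silver plate is at about (363,206) in the top view, and the two brown ones at (433,214) and (287,270) are decoys. The fixture is at (243,197), with its clip and knob at the upper left near (215,172). Next I measure accurately.

Run:
```python
from h import *
p=cv2.imread('pics/top0.png')
a=cv2.resize(p[155:235,190:310],None,fx=6.6,fy=6.6,interpolation=cv2.INTER_CUBIC); cv2.imwrite('pics/c1.png',a)
p2=cv2.imread('pics/side0.png')
a=cv2.resize(p2[120:300,220:400],None,fx=3.3,fy=3.3,interpolation=cv2.INTER_CUBIC); cv2.imwrite('pics/c2.png',a)
p,d=bot.snapshot('top')
def outl(cam,q,near):
    r=[x for x in bot.outline_of(cam,q) if np.hypot(*(np.array(x['centre'])-near))<25]
    return r[0]['pixels'] if r else None
m=outl('top','fixture',(242,198)); mp=outl('top','plate',(363,206)); mh=outl('top','plate_handle',(363,205))
for n,mm in [('fix',m),('plate',mp),('handle',mh)]:
    if mm is None: print(n,None);continue
    ys,xs=np.nonzero(mm); dd=d[ys,xs]; ok=dd>0
    W=pix2world('top',np.c_[xs,ys][ok],dd[ok])
    print(n,len(W),np.percentile(W[:,2],[5,25,50,75,95]).round(4))
    z0={'fix':.04,'plate':.006,'handle':.052}[n]
    S=W[abs(W[:,2]-z0)<.008]
    r=cv2.minAreaRect((S[:,:2]*1000).astype(np.float32)); print(r, S.mean(0).round(4),cv2.boxPoints(r).round(0).tolist())
    np.save('pics/%s_m.npy'%n,mm)
m=outl('side','fixture',(266,178))
```

```text
fix 3371 [0.0317 0.0386 0.0405 0.0421 0.0453]
((550.2158813476562, 183.69020080566406), (241.25213623046875, 120.23416137695312), 78.5517349243164) [0.5477 0.1822 0.0404] [[467.0, 77.0], [585.0, 54.0], [633.0, 290.0], [515.0, 314.0]]
plate 1332 [0.0023 0.005  0.0067 0.0083 0.0493]
((537.29638671875, -169.94918823242188), (72.8108139038086, 175.4018096923828), 3.533517599105835) [ 0.5357 -0.1684  0.0064] [[496.0, -85.0], [506.0, -260.0], [579.0, -255.0], [568.0, -80.0]]
handle 1356 [0.0017 0.0049 0.0066 0.0083 0.049 ]
((536.887939453125, -170.73245239257812), (23.59185028076172, 23.744089126586914), 1.6860333681106567) [ 0.5357 -0.1701  0.0526] [[525.0, -159.0], [525.0, -183.0], [549.0, -182.0], [548.0, -159.0]]
```

Run:
```python
from h import *
p,d=bot.snapshot('top')
print(d[130:230:12,200:300:12].round(3))
for cam in ['top','side']:
    bot.snapshot(cam)
    for q in ['clip_knob','plate_handle','plate','socket','nut','bottle','can','tape','screwdriver','wrench']:
        r=bot.recognise(cam,q)
        print(cam,q,[(np.round(x['centre'],1).tolist(),round(x['conf'],2)) for x in r][:3])
```

```text
[[1.16  1.16  1.157 1.158 1.156 1.157 1.151 1.156 1.153]
 [1.154 1.154 1.151 1.153 1.146 1.154 1.158 1.156 1.157]
 [1.153 1.147 1.149 1.151 1.154 1.154 1.151 1.156 1.153]
 [1.147 1.146 1.149 1.148 1.144 1.149 1.148 1.144 1.144]
 [1.146 1.101 1.095 1.103 1.1   1.14  1.145 1.141 1.145]
 [1.143 1.082 1.098 1.102 1.097 1.101 1.1   1.103 1.14 ]
 [1.094 1.095 1.097 1.098 1.107 1.099 1.107 1.135 1.137]
 [1.129 1.132 1.091 1.09  1.094 1.09  1.093 1.131 1.134]
 [1.125 1.13  1.126 1.131 1.127 1.129 1.13  1.128 1.128]]
top clip_knob [([209.8, 170.1], 0.44)]
top plate_handle [([434.0, 213.0], 0.83), ([286.6, 270.6], 0.75), ([361.4, 203.5], 0.62)]
top plate [([430.7, 212.7], 0.79), ([286.2, 273.2], 0.74), ([363.1, 205.8], 0.56)]
top socket [([303.1, 222.4], 0.64), ([243.8, 195.2], 0.19)]
top nut [([395.2, 126.3], 0.38), ([306.6, 167.7], 0.37)]
top bottle [([355.2, 118.3], 0.85), ([239.1, 198.1], 0.7)]
top can [([394.0, 129.0], 0.93)]
top tape [([200.5, 276.6], 0.62), ([355.3, 118.5], 0.56)]
top screwdriver [([395.5, 270.2], 0.83)]
top wrench [([272.6, 131.8], 0.92)]
side clip_knob [([275.5, 145.1], 0.55)]
side plate_handle [([384.8, 326.2], 0.78), ([339.3, 262.4], 0.68), ([207.5, 237.8], 0.65)]
side plate [([336.6, 262.3], 0.98), ([386.9, 324.8], 0.96), ([209.8, 237.2], 0.57)]
side socket [([273.7, 219.2], 0.75)]
side nut [([338.6, 204.9], 0.64), ([179.6, 193.3], 0.46)]
side bottle [([417.1, 195.5], 0.9)]
side can [([445.3, 227.7], 0.88)]
side tape [([178.2, 194.9], 0.86)]
side screwdriver [([277.2, 328.1], 0.79), ([271.7, 219.1], 0.29)]
side wrench []
```

View pics/c1.png

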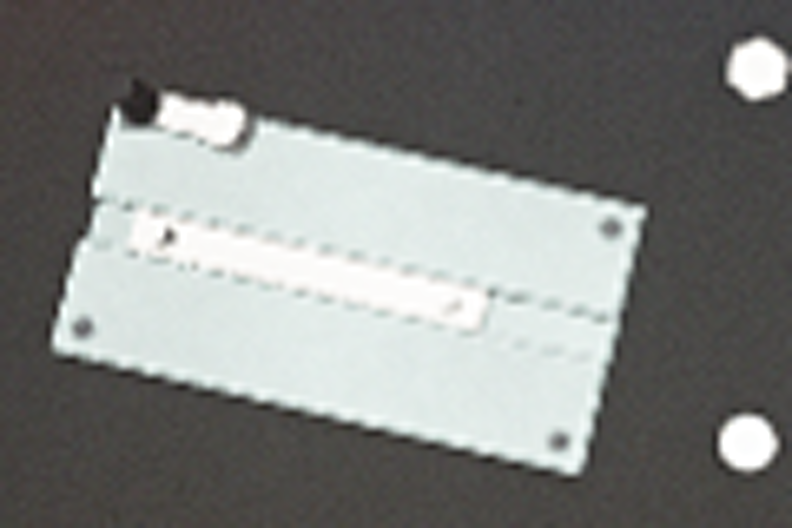

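View pics/c2.png

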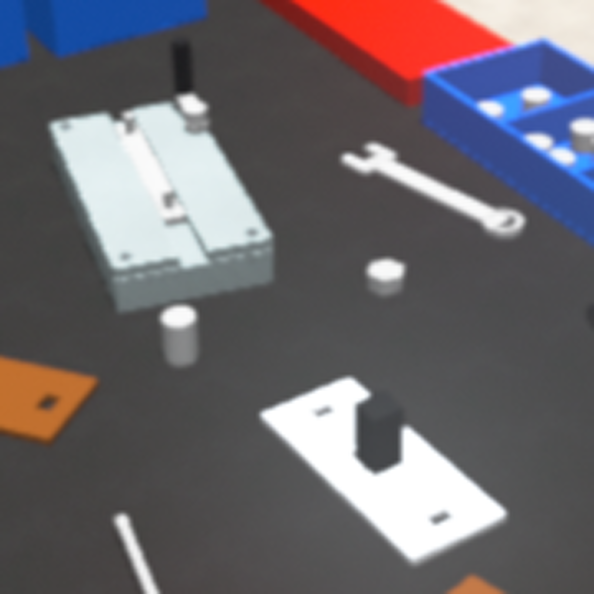

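Run:
```python
from h import *
def c1(x): return np.array(x)/6.6+[190,155]+(-.5+.5/6.6)
def c2(x): return np.array(x)/3.3+[220,120]+(-.5+.5/3.3)
C=ray_z('top',c1([[108,105],[646,207],[582,475],[53,350]]),.04)
print(C.round(4),C.mean(0))
Cs=ray_z('side',c2([[50,123],[118,285],[273,238],[168,102]]),.04); print('side',Cs.round(4),Cs.mean(0))
# plate handle top in side / top
print(ray_z('top',[[363.5,204]],.052))
o,yaw=C.mean(0),np.arctan2(*( (C[0]-C[1]+C[3]-C[2])[:2]))
print('yaw',np.degrees(yaw)) # rotation of y axis from world y, clockwise
y=(C[0]-C[1]+C[3]-C[2])[:2];y/=np.linalg.norm(y);x=np.array([y[1],-y[0]])
def loc(P): q=P[:,:2]-o[:2]; return np.c_[q@x,q@y].round(4)
print('studs top',loc(ray_z('top',c1([[165,237],[455,305]]),.05)))
print('strip',loc(ray_z('top',c1([[133,205],[123,248],[489,290],[477,328]]),.035)))
print('stud side', loc(ray_z('side',c2([[128,120],[168,200]]),.047)))
print('knob',loc(ray_z('top',c1([[138,100]]),.104)),'pivot',loc(ray_z('top',c1([[225,122]]),.055)))
p,d=bot.snapshot('side')
T=c2([[378,398]]);print('handle top side',ray_z('side',T,.052))
# hi-res crop of side fixture & plate
q=p[:,:,::-1]; cv2.imwrite('pics/c3.png',cv2.resize(q[135:220,225:310],None,fx=7,fy=7,interpolation=cv2.INTER_CUBIC))
p,d=bot.snapshot('top');q=p[:,:,::-1]; cv2.imwrite('pics/c4.png',cv2.resize(q[185:230,325:405],None,fx=9,fy=9,interpolation=cv2.INTER_CUBIC))
```

```text
[[0.6257 0.2947 0.04  ]
 [0.5868 0.054  0.04  ]
 [0.4683 0.0777 0.04  ]
 [0.5161 0.3128 0.04  ]] [0.54924142 0.18478886 0.04      ]
side [[0.5177 0.3124 0.04  ]
 [0.463  0.0559 0.04  ]
 [0.5866 0.0526 0.04  ]
 [0.6176 0.2934 0.04  ]] [0.5462275  0.17857915 0.04      ]
[[ 0.53944304 -0.16642434  0.052     ]]
yaw 10.320892729993645
studs top [[ 0.0028  0.0802]
 [ 0.0001 -0.0507]]
strip [[ 0.0147  0.1018]
 [-0.0049  0.1016]
 [ 0.0106 -0.0616]
 [-0.0069 -0.0601]]
stud side [[ 0.0051  0.0869]
 [ 0.0006 -0.0521]]
knob [[0.0532 0.0898]] pivot [[0.0572 0.0649]]
handle top side [[ 0.54079185 -0.16730683  0.052     ]]
```

View pics/c3.png

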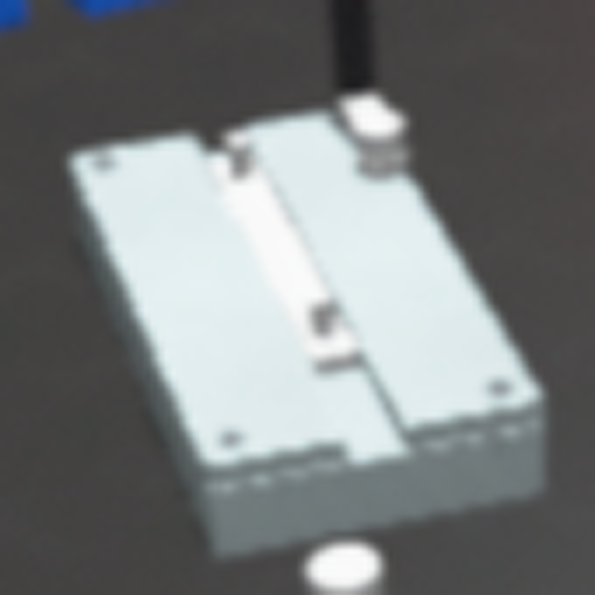

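View pics/c4.png

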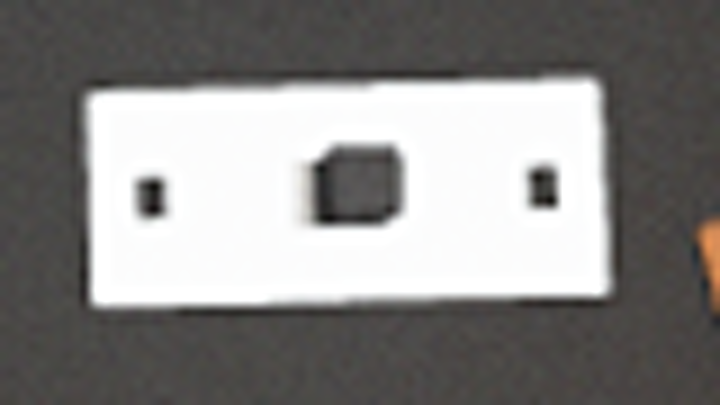

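```bash
cat > fit.py <<'E'
from h import *
from scipy.optimize import minimize
def box(pose,L,z0,z1):
    x,y,a=pose; c,s=np.cos(a),np.sin(a)
    P=[(x+c*u*L[0]/2-s*v*L[1]/2, y+s*u*L[0]/2+c*v*L[1]/2,z) for u in(-1,1) for v in(-1,1) for z in(z0,z1)]
    return np.array(P)
def render(cam,P,off,shape,S=8):
    q=((proj(cam,P)-off+.5)*S-.5)
    m=np.zeros((shape[0]*S,shape[1]*S),np.float32)
    h=cv2.convexHull(q.astype(np.float32)); cv2.fillConvexPoly(m,np.round(h*16).astype(np.int32),1.,shift=4)
    return cv2.resize(m,(shape[1],shape[0]),interpolation=cv2.INTER_AREA)
def fit(items,L,z0,z1,p0):
    # items: (cam, soft mask, off, ignore)
    def cost(p):
        pp=np.array([p[0],p[1],p[2]/5]); c=0
        for cam,m,off,w in items: c+=(w*(render(cam,box(pp,L,z0,z1),off,m.shape)-m)**2).sum()
        return c
    s=np.array([p0[0],p0[1],p0[2]*5]); sx=np.vstack([s]+[s+d for d in np.eye(3)*.008])
    r=minimize(cost,s,method='Nelder-Mead',options=dict(initial_simplex=sx,xatol=1e-5,fatol=1e-3,maxiter=300))
    return np.array([r.x[0],r.x[1],r.x[2]/5]),r.fun
E
cat > f1.py <<'E'
from fit import *
T=bot.snapshot('top')[0].astype(float).mean(2); S=bot.snapshot('side')[0].astype(float).mean(2)
def soft(I,u0,u1,v0,v1,lo,hi):
    m=np.clip((I[v0:v1,u0:u1]-lo)/(hi-lo),0,1); return m,np.array([u0,v0])
m,off=soft(T,192,298,160,232,75,200); w=np.ones_like(m); w[:22,5:38]=0
for i in range(1): m=np.maximum(m,0)
# fill interior (dark grooves)
def fill(m):
    b=(m>.5).astype(np.uint8); f=cv2.morphologyEx(b,cv2.MORPH_CLOSE,np.ones((9,9)))
    inn=cv2.erode(f,np.ones((5,5))); return np.where(inn>0,1.,m)
m=fill(m)
a=('top',m,off,w)
ms,offs=soft(S,228,308,140,218,62,130); ws=np.ones_like(ms); ws[:25,38:65]=0; ws[72:,35:60]=0; ms=fill(ms)
b=('side',ms,offs,ws)
for n,it in [('top',[a]),('side',[b]),('both',[a,b])]:
    p,f=fit(it,(.12,.24),0,.04,[.55,.184,-.2]); print(n,p.round(4),np.degrees(p[2]).round(2),f)
m,off=soft(T,325,402,185,232,90,230); m=fill(m); h=np.zeros_like(m);
b_=cv2.morphologyEx((m>.5).astype(np.uint8),cv2.MORPH_CLOSE,np.ones((15,15))); m=np.where(cv2.erode(b_,np.ones((5,5)))>0,1.,m)
a=('top',m,off,np.ones_like(m))
ms,offs=soft(S,295,376,230,292,90,230); 
b_=cv2.morphologyEx((ms>.5).astype(np.uint8),cv2.MORPH_CLOSE,np.ones((15,15))); ms=np.where(cv2.erode(b_,np.ones((5,5)))>0,1.,ms)
ws=np.ones_like(ms); ws[:25,30:55]=0
b=('side',ms,offs,ws)
for n,it in [('top',[a]),('side',[b]),('both',[a,b])]:
    p,f=fit(it,(.07,.17),0,.006,[.538,-.168,0.03]); print(n,p.round(4),np.degrees(p[2]).round(2),f)
E
python3 f1.py
```

```text
top [ 0.5516  0.1864 -0.2   ] -11.46 29.052120593749997
side [ 0.5551  0.1857 -0.1997] -11.44 102.1237645602052
both [ 0.5525  0.1859 -0.2   ] -11.46 179.00095554304835
top [ 0.5377 -0.172   0.0321] 1.84 24.390299257723925
side [ 0.5391 -0.1706  0.0318] 1.82 135.0144444223002
both [ 0.5384 -0.1716  0.0318] 1.82 171.00891964728598
```

Request:
servo_tool --pt "1.68 -4.47 0 -0.118 1" --pt "1.68 -4.47 0 -0.118 1" --pt "1.68 -4.47 0 -0.118 1" --pt "1.68 -4.47 0 -0.118 1" --pt "1.68 -4.47 0 -0.118 1" --pt "1.68 -4.47 0 -0.118 1" --pt "1.68 -4.47 0 -0.118 1" --pt "1.68 -4.47 0 -0.118 1" --pt "1.68 -4.47 0 -0.118 1" --pt "1.68 -4.47 0 -0.118 1" --force 30

```text
time_s: 3.2
eef_pos: [0.4024, 0.1732, 0.4042]
ee_rot: [[1.0, -0.001, 0.002], [-0.001, -1.0, 0.007], [0.002, -0.007, -1.0]]
ft_force: [0.3, 1.0, 0.0]
width: 0.0853
```

Request:
servo_tool --pt "1.7 -4.4 0 0.032 1" --pt "1.7 -4.4 0 0 1" --pt "1.7 -4.4 0 0 1" --pt "1.7 -4.4 0 0 1" --pt "1.7 -4.4 -1 0 1" --pt "1.7 -4.4 -2 0 1" --pt "1.7 -4.4 -3 0 1" --pt "1.7 -3.6 -3 0 1" --pt "0 0 -3 0 1" --pt "0 0 0 0 1"

```text
time_s: 4.2
eef_pos: [0.5383, -0.1835, 0.2895]
ee_rot: [[1.0, 0.023, 0.014], [0.023, -1.0, 0.009], [0.014, -0.009, -1.0]]
ft_force: [-0.6, 0.3, 0.9]
width: 0.0853
```

Run:
```python
from h import *
o=bot.observe(); print(o['eef_pos'].tolist() if hasattr(o['eef_pos'],'tolist') else o['eef_pos'],np.degrees(np.arctan2(o['ee_rot'][1][0],o['ee_rot'][0][0])),np.round(o['joint_positions'],1))
```

```text
[0.5382552490127238, -0.18345446282874373, 0.2895125634872849] 1.2930476671049065 [-18.2  26.7  39.4 113.7 -24.   47.1  36.1]
```

Request:
servo_tool --pt "0 1.25 -2 0.009 1" --pt "0 0 -2 0 1" --pt "0 0 0 0 1"

```text
time_s: 4.5
eef_pos: [0.539, -0.1704, 0.2518]
ee_rot: [[0.999, 0.032, 0.016], [0.032, -0.999, 0.009], [0.016, -0.009, -1.0]]
ft_force: [-0.3, -0.6, 1.0]
width: 0.0855
```

Request:
servo_tool --pt "0 0 -2.5 0 1" --pt "0 0 -2 0 1" --pt "0 0 -1.5 0 1" --pt "0 0 -0.5 0 1" --pt "0 0 0 0 1"

```text
time_s: 5.0
eef_pos: [0.5424, -0.1685, 0.1934]
ee_rot: [[0.999, 0.036, 0.025], [0.036, -0.999, 0.011], [0.026, -0.01, -1.0]]
ft_force: [0.5, -0.2, 0.2]
width: 0.0854
```

Run:
```python
from h import *
p,d=snap('top','t1'); q=cv2.imread('pics/t1.png')
p2,d=snap('side','s1'); q2=cv2.imread('pics/s1.png')
a=cv2.resize(q[170:250,310:420],(660,480)); b=cv2.resize(q2[200:300,280:400],(720,600)); cv2.imwrite('pics/t1c.png',a);cv2.imwrite('pics/s1c.png',b)
o=bot.observe(); print(o['eef_pos'],np.round(o['ee_rot'],4).tolist())
```

```text
[ 0.54252408 -0.16870054  0.1938159 ] [[0.999, 0.0359, 0.026], [0.0356, -0.9993, 0.0104], [0.0264, -0.0095, -0.9996]]
```

View pics/s1c.png

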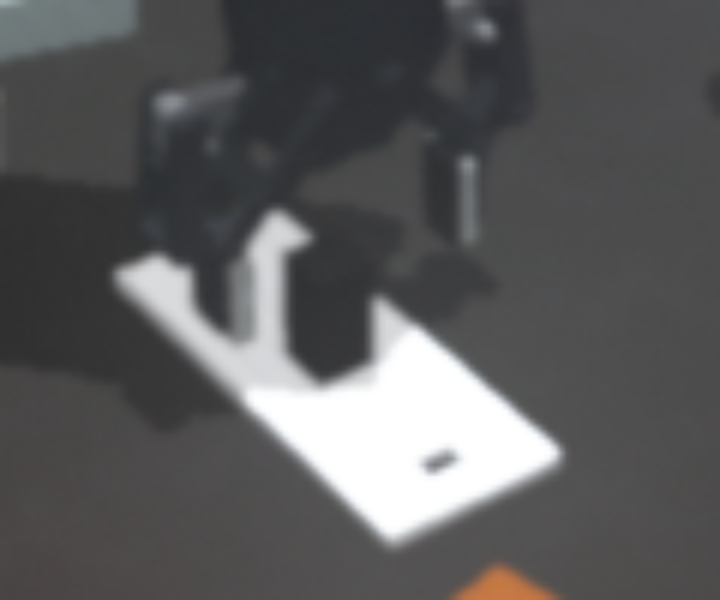

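Request:
servo_tool --pt "-0.45 -0.2 -0.8 -0.004 1" --pt "0 0 0 0 0.15" --pt "0 0 0 0 0.1" --pt "0 0 0 0 0.1" --pt "0 0 0 0 0.1" --pt "0 0 0 0 0.1"

```text
time_s: 5.7
eef_pos: [0.5379, -0.1713, 0.1873]
ee_rot: [[0.999, 0.031, 0.028], [0.031, -0.999, 0.011], [0.028, -0.01, -1.0]]
ft_force: [-3.6, 1.8, 11.0]
width: 0.0243
```

Request:
servo_tool --pt "0 0 0.5 0 0.1" --pt "0 0 1 0 0.1" --pt "0 0 2 0 0.1" --pt "0 0 3 0 0.1" --pt "0 0 3 0 0.1" --pt "0 0 2 0 0.1" --pt "0 0 0.5 0 0.1" --pt "0 0 0 0 0.1"

```text
time_s: 6.5
eef_pos: [0.5367, -0.1713, 0.3143]
ee_rot: [[0.999, 0.03, 0.027], [0.03, -0.999, 0.011], [0.027, -0.01, -1.0]]
ft_force: [0.6, 0.6, -2.3]
width: 0.0239
```

Run:
```python
from h import *
p2,d=snap('side','s2'); q2=cv2.imread('pics/s2.png')
b=cv2.resize(q2[160:300,260:400],(600,600)); cv2.imwrite('pics/s2c.png',b)
o=bot.observe(); print(o['eef_pos'],np.round(o['ee_rot'],4).tolist(),o['ft_force'],o['moment'])
```

```text
[ 0.53666369 -0.17130413  0.31384679] [[0.9992, 0.0303, 0.0264], [0.0301, -0.9995, 0.0107], [0.0267, -0.0099, -0.9996]] [ 0.64445844 -1.00415634 -2.49611472] [-0.07599207  0.00765732 -0.00210344]
```

View pics/s2c.png

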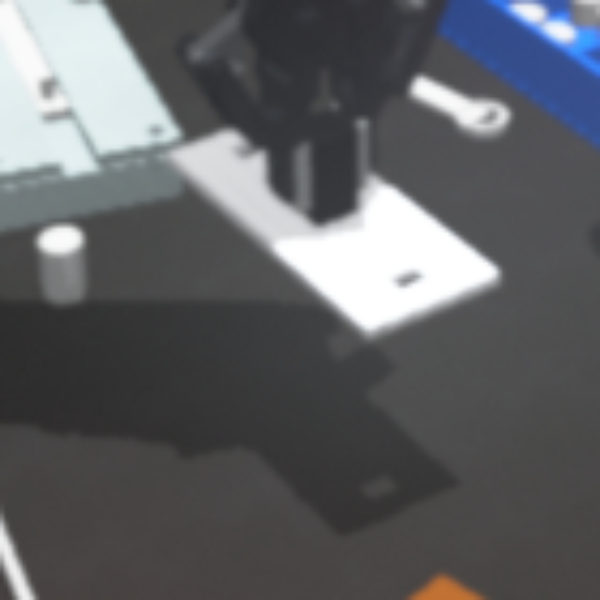

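Request:
servo_tool --pt "0.1 1.5 0 -0.02 0.1" --pt "0.1 3 0 -0.03 0.1" --pt "0.15 4 0 -0.03 0.1" --pt "0.15 4.5 0 -0.03 0.1" --pt "0.15 4.5 0 -0.03 0.1" --pt "0.15 4.5 0 -0.03 0.1" --pt "0.15 4.5 0 -0.03 0.1" --pt "0.15 4 0 -0.02 0.1" --pt "0 3 0 -0.01 0.1" --pt "0 1 0 0 0.1"

```text
time_s: 7.55
eef_pos: [0.5418, 0.1849, 0.3027]
ee_rot: [[0.977, -0.214, 0.015], [-0.214, -0.977, -0.003], [0.015, -0.001, -1.0]]
ft_force: [0.7, -0.2, -1.4]
width: 0.0235
```

```bash
cat > st.py <<'E'
from h import *
F=np.array([.5525,.1859]); a=-.2
def st():
    o=bot.observe(); R=np.array(o['ee_rot']); p=np.array(o['eef_pos']); g=p+.155*R[:,2]
    x=np.array([np.cos(a),np.sin(a)]); y=np.array([-np.sin(a),np.cos(a)])
    print('t',round(o['time_s'],2),'tcp',p.round(4),'grasp fix-frame',round((g[:2]-F)@x,4),round((g[:2]-F)@y,4),'z',g[2].round(4),'yawerr deg',round(np.degrees(np.arctan2(R[1,0],R[0,0])-a),2),'tilt xy(fix)',round(R[:2,2]@x,4),round(R[:2,2]@y,4),'F',np.round(o['ft_force'],1),'M',np.round(o['moment'],2),'w',round(o['width'],4))
if __name__=='__main__': st()
E
python3 st.py
```

```text
t 7.55 tcp [0.5418 0.1849 0.3027] grasp fix-frame -0.008 -0.003 z 0.1477 yawerr deg -0.9 tilt xy(fix) 0.0151 0.0005 F [ 0.7 -0.2 -1.4] M [ 0.02  0.03 -0.02] w 0.0235
```

Request:
servo_tool --pt "0.88 0.33 -1 0.016 0.1" --pt "0 0 -1.5 0 0.1" --pt "0 0 -1 0 0.1" --pt "0 0 -0.3 0 0.1" --pt "0 0 0 0 0.1"

```text
time_s: 8.05
eef_pos: [0.5505, 0.1853, 0.2577]
ee_rot: [[0.98, -0.199, 0.01], [-0.199, -0.98, -0.007], [0.011, 0.004, -1.0]]
ft_force: [-0.1, -0.5, -2.0]
width: 0.0237
```

```bash
python3 st.py
python3 - <<'E'
from h import *
p,d=snap('top','t3'); q=cv2.imread('pics/t3.png')
p2,d=snap('side','s3'); q2=cv2.imread('pics/s3.png')
a=cv2.resize(q[145:245,180:310],(780,600),interpolation=cv2.INTER_CUBIC); b=cv2.resize(q2[110:230,210:330],(600,600),interpolation=cv2.INTER_CUBIC); cv2.imwrite('pics/t3c.png',a);cv2.imwrite('pics/s3c.png',b)
E
```

```text
t 8.05 tcp [0.5505 0.1853 0.2577] grasp fix-frame -0.0001 -0.0017 z 0.1027 yawerr deg -0.02 tilt xy(fix) 0.0115 -0.0044 F [-0.1 -0.5 -2. ] M [ 0.02 -0.03 -0.03] w 0.0237
```

View pics/t3c.png

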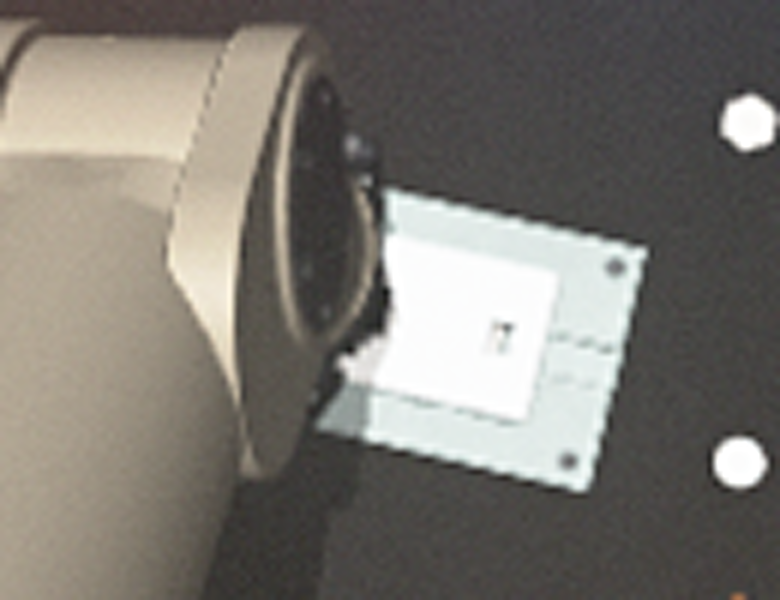

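View pics/s3c.png

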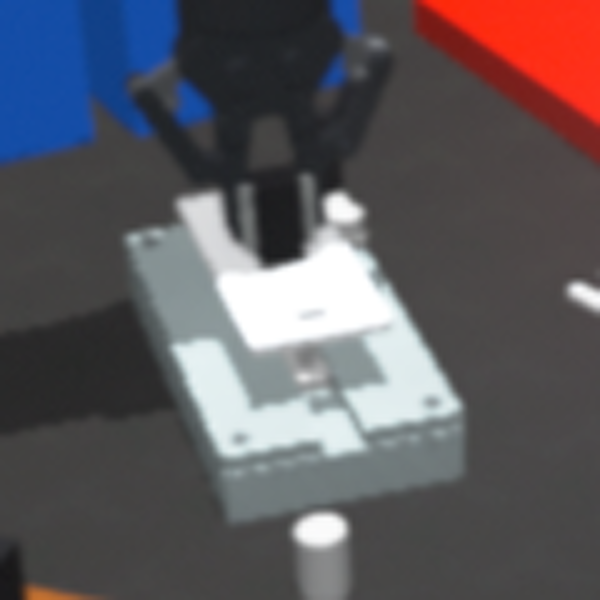

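Run:
```python
from h import *
F=np.array([.5525,.1859]); a=-.2
x=np.array([np.cos(a),np.sin(a)]); y=np.array([-np.sin(a),np.cos(a)])
def c(P,z,cam='top'):
    if cam=='top': uv=np.array(P)/6.+[180,145]-.5+.5/6
    else: uv=np.array(P)/5.+[210,110]-.4
    W=ray_z(cam,uv,z); q=W[:,:2]-F; return np.c_[q@x,q@y].round(4)
print('slot',c([[502,336]],.077),'plate right edge',c([[558,270],[527,422]],.077))
print('bottom/top edges', c([[445,403],[470,250]],.077))
print('channel edges',c([[550,335],[618,350],[555,376],[597,382]],.04),'block corners',c([[648,245],[590,492]],.04))
print('side: plate corners',c([[394,317],[258,349]],.075,'side'),'slot',c([[313,315]],.077,'side'),'block corners',c([[463,415],[225,467]],.04,'side'))
def c1(x): return np.array(x)/6.6+[190,155]+(-.5+.5/6.6)
def l(W): q=W[:,:2]-F; return np.c_[q@x,q@y].round(4)
print('studs',l(ray_z('top',c1([[165,237],[455,305]]),.05)),l(ray_z('top',c1([[133,205],[123,248],[489,290],[477,328]]),.035)))
def c3(P): return np.array(P)/7.+[225,135]-.5+.5/7
print('studs side mid',l(ray_z('side',c3([[242,160],[322,318]]),.045)),'strip',l(ray_z('side',c3([[213,158],[243,132],[358,352],[315,368]]),.034)),'block',l(ray_z('side',c3([[543,398],[205,468],[70,155]]),.04)))
print('knob',l(ray_z('top',c1([[138,100]]),.104)),'pivot',l(ray_z('top',c1([[225,122]]),.056)))
```

```text
slot [[ 0.0002 -0.0695]] plate right edge [[ 0.0362 -0.0877]
 [-0.0362 -0.0905]]
bottom/top edges [[-0.0363 -0.0511]
 [ 0.036  -0.0452]]
channel edges [[ 0.0081 -0.0866]
 [ 0.0085 -0.1203]
 [-0.0106 -0.0937]
 [-0.0088 -0.1141]] block corners [[ 0.0614 -0.1225]
 [-0.061  -0.1232]]
side: plate corners [[ 0.0383 -0.0826]
 [-0.0316 -0.089 ]] slot [[ 0.0008 -0.0698]] block corners [[ 0.0583 -0.1274]
 [-0.0607 -0.1318]]
studs [[-0.0018  0.0785]
 [-0.0019 -0.0525]] [[ 0.0097  0.1003]
 [-0.0099  0.0998]
 [ 0.0088 -0.0631]
 [-0.0087 -0.062 ]]
studs side mid [[ 0.001   0.0802]
 [-0.0003 -0.0492]] strip [[-0.0053  0.1069]
 [ 0.011   0.1244]
 [ 0.0098 -0.0589]
 [-0.0075 -0.0641]] block [[ 0.0598 -0.1221]
 [-0.0608 -0.1244]
 [-0.0596  0.1185]]
knob [[0.0484 0.0891]] pivot [[0.0528 0.064 ]]
```

Request:
servo_tool --pt "0.2 1.0 0 0 0.1" --pt "0 0 -0.6 0 0.1" --pt "0 0 -0.4 0 0.1" --pt "0 0 0 0 0.1" --force 25

```text
time_s: 8.55
eef_pos: [0.5532, 0.1968, 0.2491]
ee_rot: [[0.98, -0.199, 0.013], [-0.199, -0.98, -0.004], [0.014, 0.001, -1.0]]
ft_force: [0.7, -0.3, -2.5]
width: 0.0236
```

```bash
python3 st.py
```

```text
t 8.55 tcp [0.5532 0.1968 0.2491] grasp fix-frame 0.0007 0.0106 z 0.0942 yawerr deg 0.0 tilt xy(fix) 0.014 -0.0013 F [ 0.7 -0.3 -2.5] M [ 0.02  0.07 -0.  ] w 0.0236
```

Request:
servo_tool --pt "0 -0.1 -0.4 0 0.1" --pt "0 0 -0.2 0 0.1" --pt "0 0 0 0 0.1"

```text
time_s: 8.85
eef_pos: [0.5531, 0.1956, 0.2426]
ee_rot: [[0.98, -0.199, 0.013], [-0.198, -0.98, -0.004], [0.014, 0.001, -1.0]]
ft_force: [-0.6, 0.4, -2.1]
width: 0.0237
```

```bash
python3 st.py
```

```text
t 8.85 tcp [0.5531 0.1956 0.2426] grasp fix-frame 0.0008 0.0094 z 0.0876 yawerr deg 0.01 tilt xy(fix) 0.0139 -0.0014 F [-0.6  0.4 -2.1] M [ 0.04  0.03 -0.02] w 0.0237
```

Request:
servo_tool --pt "0 0 -0.1 0 0.1" --pt "0 0 0 0 0.1"

```text
time_s: 9.05
eef_pos: [0.5532, 0.1954, 0.2416]
ee_rot: [[0.98, -0.199, 0.013], [-0.199, -0.98, -0.004], [0.014, 0.001, -1.0]]
ft_force: [0.2, 0.1, -0.3]
width: 0.0238
```

Request:
servo_tool --pt "0 0 -0.1 0 0.1" --pt "0 0 0 0 0.1"

```text
time_s: 9.25
eef_pos: [0.5533, 0.1953, 0.2411]
ee_rot: [[0.98, -0.199, 0.014], [-0.199, -0.98, -0.004], [0.014, 0.001, -1.0]]
ft_force: [-1.1, 0.0, 1.0]
width: 0.0234
```

Request:
servo_tool --pt "0 0 -0.05 0 0.1" --pt "0 0 0 0 0.1"

```text
time_s: 9.45
eef_pos: [0.5533, 0.1952, 0.241]
ee_rot: [[0.98, -0.199, 0.014], [-0.199, -0.98, -0.003], [0.014, 0.0, -1.0]]
ft_force: [-1.2, -0.3, 1.1]
width: 0.0236
```

Request:
servo_tool --pt "0.04 0.2 -0.08 0 0.1" --pt "0.02 0.1 -0.08 0 0.1" --pt "0.02 0.1 -0.08 0 0.1"

```text
time_s: 9.75
eef_pos: [0.5544, 0.1964, 0.2407]
ee_rot: [[0.979, -0.202, 0.013], [-0.202, -0.979, -0.004], [0.013, 0.001, -1.0]]
ft_force: [-12.4, -7.5, 26.6]
width: 0.0236
```

Request:
servo_tool --pt "0.02 0.1 -0.08 0 0.1" --pt "0.02 0.1 -0.08 0 0.1"

```text
time_s: 9.95
eef_pos: [0.5547, 0.1964, 0.2408]
ee_rot: [[0.979, -0.204, 0.011], [-0.204, -0.979, -0.004], [0.012, 0.002, -1.0]]
ft_force: [-10.1, -8.1, 23.4]
width: 0.0235
```

```bash
python3 st.py
```

```text
t 9.95 tcp [0.5547 0.1964 0.2408] grasp fix-frame 0.0019 0.0104 z 0.0858 yawerr deg -0.29 tilt xy(fix) 0.0117 -0.002 F [-10.1  -8.1  23.4] M [-1.18  2.31  0.41] w 0.0235
```

Request:
servo_tool --pt "0 0 0.08 0 0.1" --pt "0 0 0 0 0.1"

```text
time_s: 10.15
eef_pos: [0.5548, 0.1962, 0.2418]
ee_rot: [[0.979, -0.204, 0.012], [-0.204, -0.979, -0.004], [0.012, 0.002, -1.0]]
ft_force: [-0.6, 0.3, -1.8]
width: 0.0237
```

```bash
python3 st.py
python3 - <<'E'
from h import *
p2,d=snap('side','s4'); q2=cv2.imread('pics/s4.png')
b=cv2.resize(q2[120:220,215:315],(800,800),interpolation=cv2.INTER_CUBIC)[:600]; cv2.imwrite('pics/s4c.png',b)
E
```

```text
t 10.15 tcp [0.5548 0.1962 0.2418] grasp fix-frame 0.0021 0.0103 z 0.0869 yawerr deg -0.31 tilt xy(fix) 0.0122 -0.0018 F [-0.6  0.3 -1.8] M [ 0.02 -0.08 -0.04] w 0.0237
```

View pics/s4c.png

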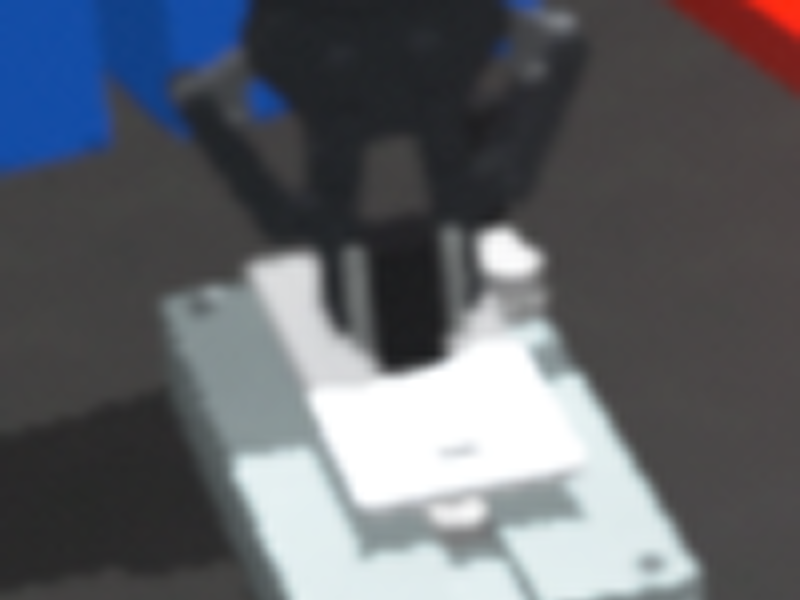

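Request:
servo_tool --pt "-0.2 0.04 0 0.005 0.1" --pt "0.02 0.1 -0.05 0 0.1" --pt "0 0 0 0 0.1"

```text
time_s: 10.5
eef_pos: [0.5528, 0.1978, 0.241]
ee_rot: [[0.98, -0.198, 0.011], [-0.198, -0.98, -0.004], [0.012, 0.002, -1.0]]
ft_force: [-1.0, -1.7, 4.8]
width: 0.0235
```

```bash
python3 st.py
```

```text
t 10.5 tcp [0.5528 0.1978 0.241 ] grasp fix-frame -0.0002 0.0114 z 0.086 yawerr deg 0.01 tilt xy(fix) 0.0121 -0.0021 F [-1.  -1.7  4.8] M [0.03 0.1  0.03] w 0.0235
```

Good light contact (about 7 N on the studs). I slide in small steps at that load.

Request:
servo_tool --pt "0.02 0.1 -0.01 0 0.1" --pt "0.02 0.1 -0.01 0 0.1"

```text
time_s: 10.7
eef_pos: [0.5535, 0.1995, 0.241]
ee_rot: [[0.98, -0.199, 0.012], [-0.199, -0.98, -0.005], [0.013, 0.002, -1.0]]
ft_force: [-1.7, -2.9, 2.7]
width: 0.0238
```

Request:
servo_tool --pt "0.02 0.1 -0.01 0 0.1" --pt "0.02 0.1 -0.01 0 0.1"

```text
time_s: 10.9
eef_pos: [0.5541, 0.2015, 0.2409]
ee_rot: [[0.98, -0.199, 0.012], [-0.199, -0.98, -0.005], [0.013, 0.002, -1.0]]
ft_force: [-0.8, -2.9, 4.4]
width: 0.0236
```

```bash
python3 st.py
```

```text
t 10.9 tcp [0.5541 0.2015 0.2409] grasp fix-frame 0.0005 0.0152 z 0.0859 yawerr deg -0.04 tilt xy(fix) 0.0131 -0.0023 F [-0.8 -2.9  4.4] M [-0.45  0.14  0.02] w 0.0236
```

Request:
servo_tool --pt "0.01 0.08 -0.02 0 0.1"

```text
time_s: 11.0
eef_pos: [0.5543, 0.2022, 0.2407]
ee_rot: [[0.98, -0.199, 0.012], [-0.199, -0.98, -0.005], [0.013, 0.002, -1.0]]
ft_force: [-1.4, -4.3, 6.9]
width: 0.0236
```

Request:
servo_tool --pt "0.01 0.08 -0.02 0 0.1"

```text
time_s: 11.1
eef_pos: [0.5545, 0.2029, 0.2407]
ee_rot: [[0.98, -0.2, 0.013], [-0.2, -0.98, -0.005], [0.013, 0.003, -1.0]]
ft_force: [-1.0, -5.1, 5.8]
width: 0.0237
```

Request:
servo_tool --pt "0.01 0.08 -0.02 0 0.1"

```text
time_s: 11.2
eef_pos: [0.5547, 0.2035, 0.2405]
ee_rot: [[0.98, -0.2, 0.013], [-0.2, -0.98, -0.005], [0.014, 0.003, -1.0]]
ft_force: [-0.4, -3.6, 3.5]
width: 0.024
```

Request:
servo_tool --pt "0.0 0.06 -0.03 0 0.1"

```text
time_s: 11.3
eef_pos: [0.5546, 0.2044, 0.2401]
ee_rot: [[0.98, -0.2, 0.013], [-0.2, -0.98, -0.005], [0.013, 0.003, -1.0]]
ft_force: [-1.1, 0.4, -2.1]
width: 0.0234
```

Request:
servo_tool --pt "0.0 0.06 -0.03 0 0.1"

```text
time_s: 11.4
eef_pos: [0.5545, 0.2054, 0.2395]
ee_rot: [[0.98, -0.199, 0.012], [-0.199, -0.98, -0.005], [0.013, 0.003, -1.0]]
ft_force: [0.6, -0.2, -1.4]
width: 0.0237
```

```bash
python3 st.py
```

```text
t 11.4 tcp [0.5545 0.2054 0.2395] grasp fix-frame 0.0001 0.0191 z 0.0845 yawerr deg -0.03 tilt xy(fix) 0.013 -0.0026 F [ 0.6 -0.2 -1.4] M [-0.   -0.02 -0.02] w 0.0237
```

Request:
servo_tool --pt "0 0 -0.08 0 0.1" --pt "0 0 -0.08 0 0.1"

```text
time_s: 11.6
eef_pos: [0.5542, 0.2061, 0.2374]
ee_rot: [[0.98, -0.198, 0.012], [-0.198, -0.98, -0.005], [0.012, 0.003, -1.0]]
ft_force: [0.3, -0.2, -2.2]
width: 0.0233
```

```bash
python3 st.py
```

```text
t 11.6 tcp [0.5542 0.2061 0.2374] grasp fix-frame -0.0004 0.0197 z 0.0824 yawerr deg 0.02 tilt xy(fix) 0.0125 -0.0026 F [ 0.3 -0.2 -2.2] M [ 0.03 -0.   -0.03] w 0.0233
```

Request:
servo_tool --pt "0 -0.01 -0.15 0 0.1" --pt "0 0 -0.15 0 0.1"

```text
time_s: 11.8
eef_pos: [0.5541, 0.2062, 0.234]
ee_rot: [[0.98, -0.198, 0.011], [-0.198, -0.98, -0.005], [0.012, 0.003, -1.0]]
ft_force: [0.4, 0.1, -3.3]
width: 0.0236
```

Request:
servo_tool --pt "0 0 -0.15 0 0.1" --pt "0 0 -0.1 0 0.1"

```text
time_s: 12.0
eef_pos: [0.554, 0.2062, 0.2311]
ee_rot: [[0.98, -0.198, 0.011], [-0.198, -0.98, -0.005], [0.012, 0.003, -1.0]]
ft_force: [0.0, -0.4, -1.8]
width: 0.0235
```

```bash
python3 st.py
```

```text
t 12.0 tcp [0.554  0.2062 0.2311] grasp fix-frame -0.0007 0.0197 z 0.0761 yawerr deg 0.03 tilt xy(fix) 0.0121 -0.0027 F [ 0.  -0.4 -1.8] M [-0.02  0.04 -0.03] w 0.0235
```

Request:
servo_tool --pt "0 0 -0.12 0 0.1" --pt "0 0 -0.08 0 0.1" --pt "0 0 -0.05 0 0.1"

```text
time_s: 12.3
eef_pos: [0.554, 0.2061, 0.2283]
ee_rot: [[0.98, -0.198, 0.011], [-0.198, -0.98, -0.005], [0.012, 0.003, -1.0]]
ft_force: [0.7, -0.3, -2.1]
width: 0.0235
```

```bash
python3 st.py
```

```text
t 12.3 tcp [0.554  0.2061 0.2283] grasp fix-frame -0.0007 0.0196 z 0.0733 yawerr deg 0.03 tilt xy(fix) 0.012 -0.0029 F [ 0.7 -0.3 -2.1] M [ 0.03 -0.03 -0.  ] w 0.0235
```

Request:
servo_tool --pt "0 0 -0.05 0 0.1" --pt "0 0 0 0 0.1"

```text
time_s: 12.5
eef_pos: [0.554, 0.2061, 0.2277]
ee_rot: [[0.98, -0.198, 0.011], [-0.198, -0.98, -0.005], [0.012, 0.003, -1.0]]
ft_force: [0.2, -0.3, -2.4]
width: 0.0238
```

Request:
servo_tool --pt "0 0 -0.04 0 0.1" --pt "0 0 0 0 0.1"

```text
time_s: 12.7
eef_pos: [0.5541, 0.206, 0.2275]
ee_rot: [[0.98, -0.198, 0.011], [-0.198, -0.98, -0.005], [0.012, 0.003, -1.0]]
ft_force: [-0.1, -0.9, -0.5]
width: 0.0237
```

Request:
servo_tool --pt "0 0 -0.03 0 0.1" --pt "0 0 0 0 0.1"

```text
time_s: 12.9
eef_pos: [0.5542, 0.2059, 0.2274]
ee_rot: [[0.98, -0.198, 0.011], [-0.198, -0.98, -0.005], [0.012, 0.002, -1.0]]
ft_force: [-1.7, -1.3, 0.4]
width: 0.0237
```

Request:
servo_tool --pt "0 0 0 0 0.4" --pt "0 0 0 0 0.5" --pt "0 0 0 0 0.6" --pt "0 0 1 0 0.6" --pt "0 0 3 0 0.6" --pt "0 0 3 0 0.6" --pt "0 0 1 0 0.6"

```text
time_s: 13.6
eef_pos: [0.5539, 0.2053, 0.3103]
ee_rot: [[0.98, -0.199, 0.01], [-0.199, -0.98, -0.007], [0.011, 0.005, -1.0]]
ft_force: [0.9, 0.3, 0.9]
width: 0.0511
```

```bash
python3 st.py
python3 - <<'E'
from h import *
p,d=snap('top','t5'); q=cv2.imread('pics/t5.png')
p2,d=snap('side','s5'); q2=cv2.imread('pics/s5.png')
a=cv2.resize(q[145:245,180:310],(780,600),interpolation=cv2.INTER_CUBIC); b=cv2.resize(q2[120:220,215:315],(600,600),interpolation=cv2.INTER_CUBIC); cv2.imwrite('pics/t5c.png',a);cv2.imwrite('pics/s5c.png',b)
E
```

```text
t 13.6 tcp [0.5539 0.2053 0.3103] grasp fix-frame -0.0008 0.0186 z 0.1553 yawerr deg -0.04 tilt xy(fix) 0.0109 -0.0049 F [0.9 0.3 0.9] M [ 0.02 -0.    0.  ] w 0.0511
```

View pics/t5c.png

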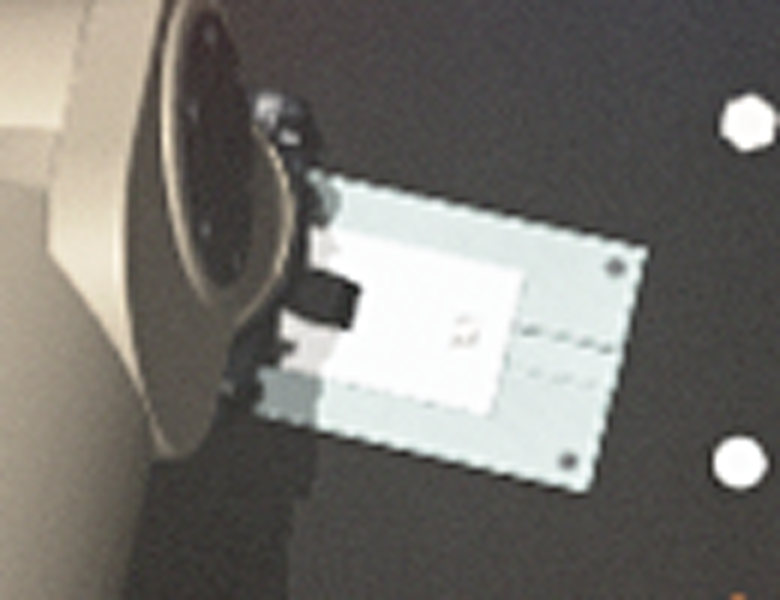

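View pics/s5c.png

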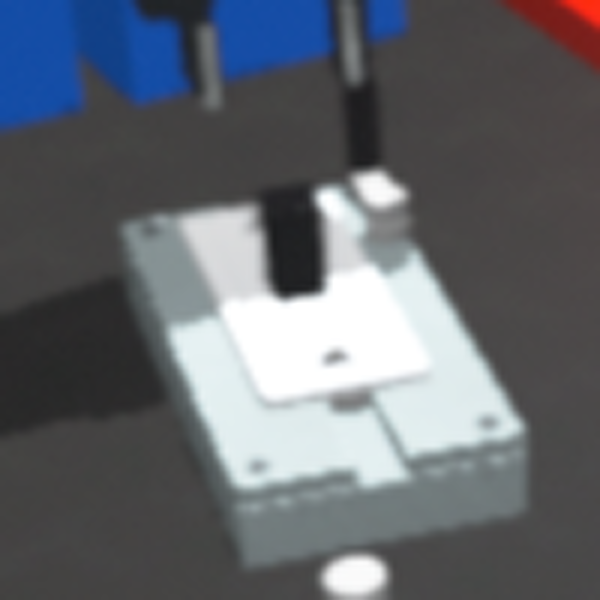

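The plate is home: the stud fills the near slot and the plate lies flat on the block. Next is the clip, so I locate the knob.

Run:
```python
from h import *
F=np.array([.5525,.1859]); a=-.2
x=np.array([np.cos(a),np.sin(a)]); y=np.array([-np.sin(a),np.cos(a)])
l=lambda W:(np.c_[(W[:,:2]-F)@x,(W[:,:2]-F)@y]).round(4)
c2=lambda P:np.array(P)/3.3+[220,120]-.35
c1=lambda P: np.array(P)/6.6+[190,155]-.43
print('side top',l(ray_z('side',c2([[180,44]]),.104)),'foot',l(ray_z('side',c2([[184,93]]),.056)))
print('top knob', l(ray_z('top',c1([[143,96]]),.104)))
for ang in [-.3,-.15,0,.1]:
    k=np.array([.052-.036*np.sin(ang),.066+.036*np.cos(ang)]); w=F+k[0]*x+k[1]*y
    print(ang,proj('side',[[*w,.104],[*w,.056]]).round(1).tolist(),proj('top',[[*w,.104],[*w,.056]]).round(1).tolist())
p=cv2.imread('pics/side0.png'); cv2.imwrite('pics/c6.png',cv2.resize(p[125:175,255:305],(600,600),interpolation=cv2.INTER_CUBIC))
p=cv2.imread('pics/top0.png'); cv2.imwrite('pics/c7.png',cv2.resize(p[155:195,195:235],(600,600),interpolation=cv2.INTER_CUBIC))
```

```text
side top [[0.0505 0.0924]] foot [[0.0523 0.0986]]
top knob [[0.0505 0.0875]]
-0.3 [[277.8, 131.1], [278.8, 146.9]] [[207.9, 163.9], [212.4, 167.0]]
-0.15 [[275.8, 131.2], [276.9, 147.1]] [[207.0, 165.6], [211.5, 168.6]]
0 [[273.8, 131.5], [275.0, 147.3]] [[206.4, 167.4], [210.9, 170.4]]
0.1 [[272.6, 131.7], [273.7, 147.6]] [[206.1, 168.7], [210.7, 171.6]]
```

View pics/c6.png

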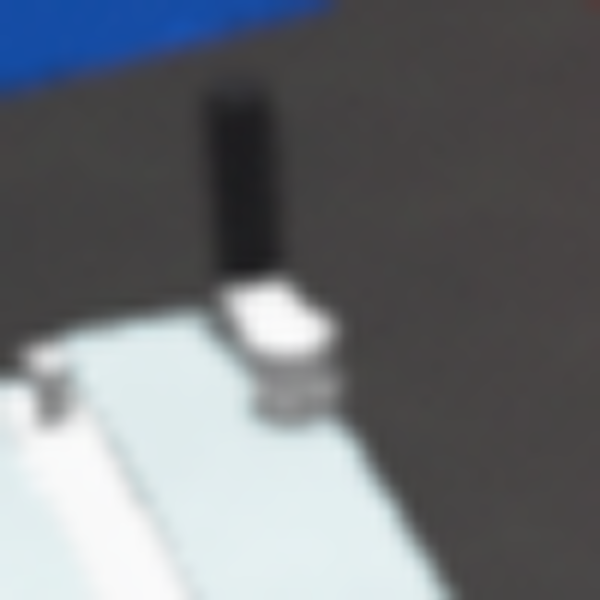

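View pics/c7.png

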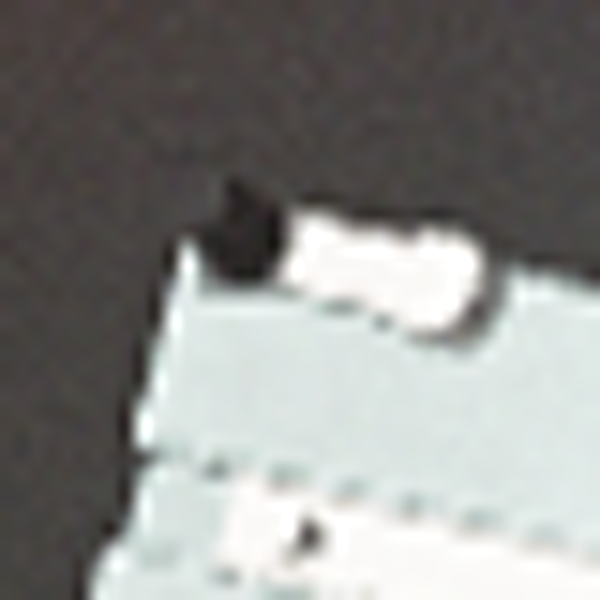

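Request:
servo_tool --pt "1.5 1.5 0 0 0.6" --pt "2.5 2.6 0 0 0.6" --pt "1.8 2.0 0 0 0.6" --pt "0.8 0.8 0 0 0.6" --pt "0 0 0 0 0.6"

```text
time_s: 14.2
eef_pos: [0.6199, 0.2765, 0.3051]
ee_rot: [[0.98, -0.199, 0.005], [-0.199, -0.98, -0.007], [0.006, 0.006, -1.0]]
ft_force: [-0.6, -0.1, -0.7]
width: 0.051
```

```bash
python3 st.py
python3 - <<'E'
from h import *
print(np.round(bot.observe()['joint_positions'],1))
p2,d=snap('side','s6'); q2=cv2.imread('pics/s6.png')
b=cv2.resize(q2[90:190,225:325],(600,600),interpolation=cv2.INTER_CUBIC); cv2.imwrite('pics/s6c.png',b)
E
```

```text
t 14.2 tcp [0.6199 0.2765 0.3051] grasp fix-frame 0.049 0.1012 z 0.1501 yawerr deg -0.02 tilt xy(fix) 0.006 -0.0062 F [-0.6 -0.1 -0.7] M [-0.01  0.02 -0.  ] w 0.051
[-57.4  36.   40.4  98.1 -26.8  55.9 -18.6]
```

View pics/s6c.png

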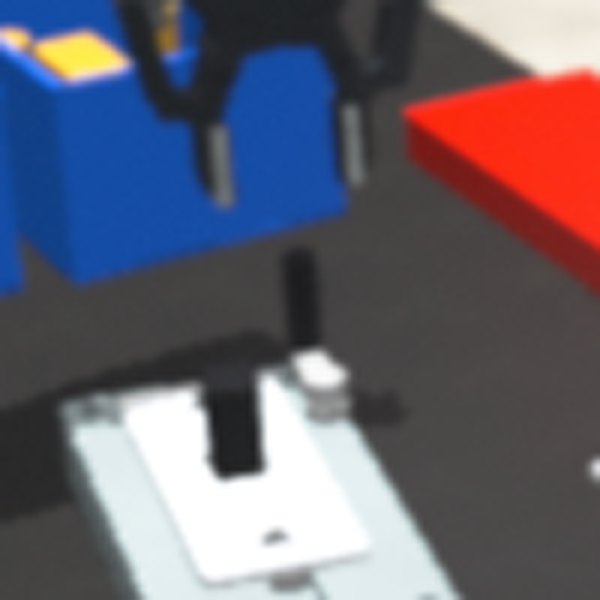

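Request:
servo_tool --pt "0.3 -0.05 -1.5 0 0.6" --pt "0 0 -2 0 0.6" --pt "0 0 -1.5 0 0.6" --pt "0 0 -0.5 0 0.6" --pt "0 0 0 0 0.6"

```text
time_s: 14.75
eef_pos: [0.6202, 0.2708, 0.2454]
ee_rot: [[0.979, -0.203, 0.001], [-0.203, -0.979, -0.009], [0.003, 0.009, -1.0]]
ft_force: [-0.6, -0.9, -0.0]
width: 0.0511
```

```bash
python3 st.py
```

```text
t 14.75 tcp [0.6202 0.2708 0.2454] grasp fix-frame 0.05 0.0953 z 0.0904 yawerr deg -0.26 tilt xy(fix) 0.0032 -0.0087 F [-0.6 -0.9 -0. ] M [ 0.07 -0.03  0.01] w 0.0511
```

Request:
servo_tool --pt "0.33 0.62 0 0.004 0.4" --pt "0 0 0 0 0.28" --pt "0 0 0 0 0.28"

```text
time_s: 15.05
eef_pos: [0.6241, 0.2773, 0.2468]
ee_rot: [[0.98, -0.199, 0.003], [-0.199, -0.98, -0.008], [0.004, 0.008, -1.0]]
ft_force: [0.1, -0.5, 0.2]
width: 0.024
```

```bash
python3 st.py
python3 - <<'E'
from h import *
p2,d=snap('side','s7'); q2=cv2.imread('pics/s7.png')
b=cv2.resize(q2[90:190,225:325],(600,600),interpolation=cv2.INTER_CUBIC); cv2.imwrite('pics/s7c.png',b)
E
```

```text
t 15.05 tcp [0.6241 0.2773 0.2468] grasp fix-frame 0.0527 0.1027 z 0.0918 yawerr deg -0.03 tilt xy(fix) 0.0043 -0.0077 F [ 0.1 -0.5  0.2] M [ 0.03  0.05 -0.03] w 0.024
```

View pics/s7c.png

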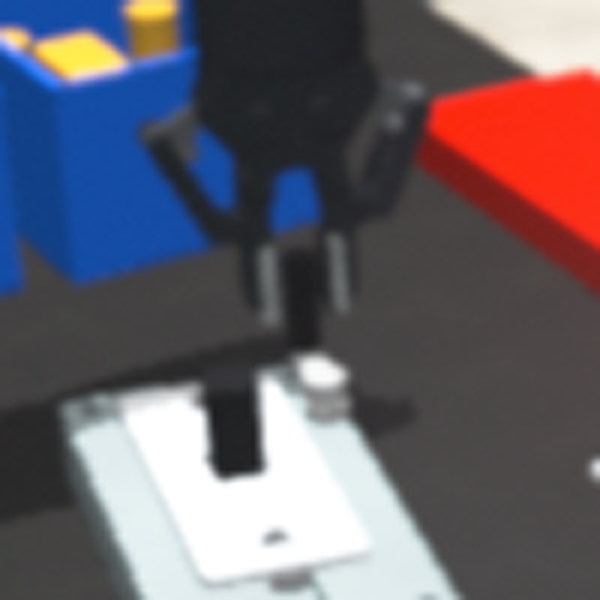

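Request:
servo_tool --pt "-0.46 0.06 -0.3 0.13 0.28" --pt "-0.47 0 0 0.13 0.28" --pt "-0.46 -0.06 0 0.13 0.28" --pt "-0.45 -0.12 0 0.13 0.28"

```text
time_s: 15.5
eef_pos: [0.6062, 0.2769, 0.2452]
ee_rot: [[0.944, 0.33, 0.011], [0.33, -0.944, -0.005], [0.008, 0.008, -1.0]]
ft_force: [1.9, 1.2, -0.7]
width: 0.0236
```

```bash
cat > arc.py <<'E'
from h import *
from st import *
st()
o=bot.observe(); R=np.array(o['ee_rot']); p=np.array(o['eef_pos']); g=(p+.155*R[:,2])[:2]
x=np.array([np.cos(a),np.sin(a)]); y=np.array([-np.sin(a),np.cos(a)])
l=np.array([(g-F)@x,(g-F)@y]); v=l-[.052,.066]; phi=np.arctan2(-v[0],v[1]); yw=np.arctan2(R[1,0],R[0,0])-a
print('local',l.round(4),'radius',np.hypot(*v).round(4),'phi',phi.round(3),'yaw',yw.round(3))
K=lambda f:np.array([.052-.036*np.sin(f),.066+.036*np.cos(f)])
cur=l
f0=phi
for i in range(6):
    f0+=.13; d=K(f0)-cur; w=d[0]*x+d[1]*y; print(f0.round(2),(w*100).round(2)); cur=K(f0)
E
python3 arc.py
```

```text
t 15.5 tcp [0.6062 0.2769 0.2452] grasp fix-frame 0.0363 0.0994 z 0.0902 yawerr deg 30.75 tilt xy(fix) 0.0113 -0.0025 F [ 1.9  1.2 -0.7] M [-0.02 -0.26  0.06] w 0.0236
local [0.0363 0.0994] radius 0.0369 phi 0.44 yaw 0.537
0.57 [-0.42 -0.23]
0.7 [-0.42 -0.2 ]
0.83 [-0.4  -0.25]
0.96 [-0.36 -0.3 ]
1.09 [-0.32 -0.34]
1.22 [-0.27 -0.38]
```

Request:
servo_tool --pt "-0.42 -0.23 0 0.11 0.28" --pt "-0.42 -0.2 0 0.11 0.28" --pt "-0.4 -0.25 0 0.12 0.28" --pt "-0.36 -0.3 0 0.12 0.28"

```text
time_s: 15.9
eef_pos: [0.5903, 0.2677, 0.2473]
ee_rot: [[0.684, 0.73, 0.016], [0.73, -0.684, 0.004], [0.014, 0.009, -1.0]]
ft_force: [2.0, 0.7, -1.5]
width: 0.024
```

```bash
python3 arc.py
```

```text
t 15.9 tcp [0.5903 0.2677 0.2473] grasp fix-frame 0.023 0.0888 z 0.0923 yawerr deg 58.32 tilt xy(fix) 0.0146 0.0069 F [ 2.   0.7 -1.5] M [ 0.15 -0.22  0.01] w 0.024
local [0.023  0.0888] radius 0.0368 phi 0.905 yaw 1.018
1.03 [-0.28 -0.39]
1.16 [-0.29 -0.37]
1.29 [-0.24 -0.4 ]
1.42 [-0.19 -0.43]
1.55 [-0.13 -0.45]
1.68 [-0.07 -0.46]
```

Request:
servo_tool --pt "-0.28 -0.39 0 0.11 0.28" --pt "-0.29 -0.37 -0.1 0.12 0.28" --pt "-0.24 -0.4 -0.1 0.12 0.28" --pt "-0.19 -0.43 0 0.12 0.28"

```text
time_s: 16.3
eef_pos: [0.5805, 0.2527, 0.2477]
ee_rot: [[0.258, 0.966, 0.016], [0.966, -0.259, 0.015], [0.018, 0.012, -1.0]]
ft_force: [1.1, 2.4, -1.4]
width: 0.0239
```

```bash
python3 arc.py
```

```text
t 16.3 tcp [0.5805 0.2527 0.2477] grasp fix-frame 0.0161 0.0738 z 0.0927 yawerr deg 86.49 tilt xy(fix) 0.0128 0.0176 F [ 1.1  2.4 -1.4] M [ 0.28 -0.1  -0.02] w 0.0239
local [0.0161 0.0738] radius 0.0367 phi 1.358 yaw 1.51
1.49 [-0.09 -0.47]
1.62 [-0.1  -0.46]
1.75 [-0.04 -0.47]
1.88 [ 0.02 -0.47]
2.01 [ 0.08 -0.46]
2.14 [ 0.14 -0.45]
```

Request:
servo_tool --pt "-0.1 -0.47 -0.1 0.05 0.28" --pt "-0.06 -0.3 0 0 0.28"

```text
time_s: 16.5
eef_pos: [0.5788, 0.2451, 0.2478]
ee_rot: [[0.204, 0.979, 0.016], [0.979, -0.204, 0.017], [0.02, 0.013, -1.0]]
ft_force: [-0.6, 1.0, -1.2]
width: 0.0241
```

Request:
servo_tool --pt "-0.02 -0.12 0 0 0.28" --pt "0 0 0 0 0.28"

```text
time_s: 16.7
eef_pos: [0.5787, 0.2436, 0.2483]
ee_rot: [[0.207, 0.978, 0.017], [0.978, -0.207, 0.018], [0.021, 0.013, -1.0]]
ft_force: [0.8, 0.2, -0.6]
width: 0.024
```

```bash
python3 arc.py|head -2;python3 - <<'E'
from h import *
p2,d=snap('side','s8'); q2=cv2.imread('pics/s8.png')
b=cv2.resize(q2[100:200,225:325],(600,600),interpolation=cv2.INTER_CUBIC); cv2.imwrite('pics/s8c.png',b)
E
```

```text
t 16.7 tcp [0.5787 0.2436 0.2483] grasp fix-frame 0.0163 0.065 z 0.0933 yawerr deg 89.5 tilt xy(fix) 0.0132 0.0208 F [ 0.8  0.2 -0.6] M [ 0.08 -0.02 -0.05] w 0.024
local [0.0163 0.065 ] radius 0.0357 phi 1.6 yaw 1.562
```

View pics/s8c.png

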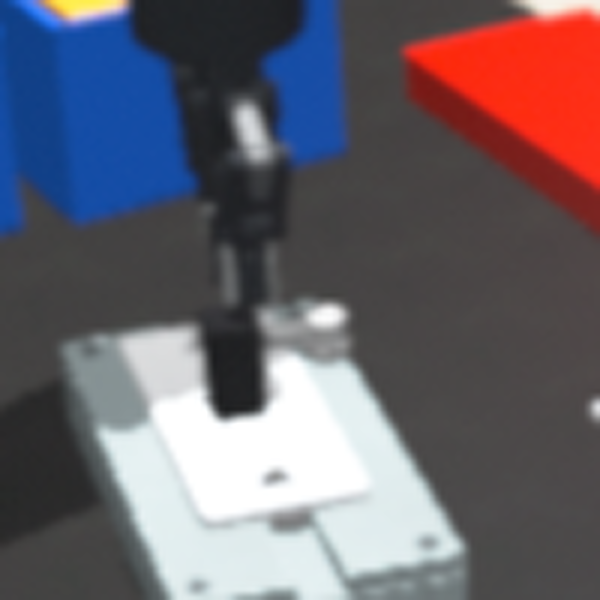

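Request:
servo_tool --pt "-0.02 -0.1 0 0 0.28" --pt "-0.02 -0.1 0 0 0.28"

```text
time_s: 16.95
eef_pos: [0.5784, 0.2422, 0.2483]
ee_rot: [[0.208, 0.978, 0.017], [0.978, -0.208, 0.018], [0.021, 0.013, -1.0]]
ft_force: [-1.6, 0.8, 0.3]
width: 0.024
```

Request:
servo_tool --pt "-0.02 -0.1 0 0 0.28"

```text
time_s: 17.05
eef_pos: [0.5781, 0.2413, 0.2483]
ee_rot: [[0.208, 0.978, 0.017], [0.978, -0.208, 0.018], [0.021, 0.013, -1.0]]
ft_force: [-1.0, 2.4, -0.1]
width: 0.0241
```

Request:
servo_tool --pt "-0.02 -0.1 0 0 0.28"

```text
time_s: 17.15
eef_pos: [0.5778, 0.2404, 0.2483]
ee_rot: [[0.208, 0.978, 0.017], [0.978, -0.208, 0.018], [0.021, 0.013, -1.0]]
ft_force: [-0.1, 1.8, 0.4]
width: 0.0238
```

Request:
servo_tool --pt "-0.02 -0.1 0 0 0.28"

```text
time_s: 17.25
eef_pos: [0.5776, 0.2394, 0.2483]
ee_rot: [[0.208, 0.978, 0.017], [0.978, -0.208, 0.018], [0.021, 0.013, -1.0]]
ft_force: [0.1, 1.6, -0.1]
width: 0.024
```

Request:
servo_tool --pt "-0.02 -0.08 0 0 0.28"

```text
time_s: 17.35
eef_pos: [0.5774, 0.2389, 0.2483]
ee_rot: [[0.207, 0.978, 0.018], [0.978, -0.208, 0.018], [0.022, 0.013, -1.0]]
ft_force: [1.9, 6.5, -1.2]
width: 0.0239
```

```bash
python3 arc.py|head -2
```

```text
t 17.35 tcp [0.5774 0.2389 0.2483] grasp fix-frame 0.016 0.0602 z 0.0934 yawerr deg 89.49 tilt xy(fix) 0.0135 0.0214 F [ 1.9  6.5 -1.2] M [ 1.25 -0.17  0.12] w 0.0239
local [0.016  0.0602] radius 0.0365 phi 1.73 yaw 1.562
```

Request:
servo_tool --pt "0.08 0.38 0 0 0.28" --pt "0 0 0 0 0.28"

```text
time_s: 17.55
eef_pos: [0.5784, 0.2425, 0.2483]
ee_rot: [[0.208, 0.978, 0.018], [0.978, -0.208, 0.018], [0.021, 0.014, -1.0]]
ft_force: [0.3, 0.8, 0.3]
width: 0.0238
```

```bash
python3 arc.py|head -2
```

```text
t 17.55 tcp [0.5784 0.2425 0.2483] grasp fix-frame 0.0162 0.0639 z 0.0934 yawerr deg 89.46 tilt xy(fix) 0.0138 0.0211 F [0.3 0.8 0.3] M [-0.    0.05 -0.01] w 0.0238
local [0.0162 0.0639] radius 0.0358 phi 1.629 yaw 1.561
```

Request:
servo_tool --pt "0 0 1 0 0.28" --pt "0 0 1.5 0 0.28" --pt "0 0 2 0 0.28" --pt "0 0 3 0 0.28" --pt "0 0 3 0 0.28" --pt "0 3 3 0 0.28" --pt "0 4 2 0 0.28" --pt "0 4 0 0 0.28" --pt "0 4 0 0 0.28" --pt "0 3 0 0 0.28"

```text
time_s: 18.55
eef_pos: [0.5787, 0.4187, 0.4247]
ee_rot: [[0.221, 0.975, 0.026], [0.975, -0.221, 0.02], [0.025, 0.021, -0.999]]
ft_force: [-0.4, -0.1, -1.1]
width: 0.0239
```

Request:
servo_tool --pt "-0.5 3 0 0 0.28" --pt "-0.5 3 0 0 0.28" --pt "-0.5 2 0 0 0.28" --pt "0 0 0 0 0.28"

```text
time_s: 18.95
eef_pos: [0.5609, 0.5053, 0.4301]
ee_rot: [[0.217, 0.976, 0.028], [0.976, -0.218, 0.023], [0.028, 0.022, -0.999]]
ft_force: [-0.5, 0.2, -0.3]
width: 0.0237
```

```bash
cat > chk.py <<'E'
from fit import *
p,d=snap('top','t9'); q=cv2.imread('pics/t9.png')
p2,d2=snap('side','s9'); q2=cv2.imread('pics/s9.png')
a=cv2.resize(q[145:245,180:310],(780,600),interpolation=cv2.INTER_CUBIC); b=cv2.resize(q2[110:210,215:315],(600,600),interpolation=cv2.INTER_CUBIC); cv2.imwrite('pics/t9c.png',a);cv2.imwrite('pics/s9c.png',b)
o=bot.observe(); print(o['time_s'],o['eef_pos'],o['ft_force'])
E
python3 chk.py
```

```text
19.05 [0.56248485 0.50231757 0.43031136] [ 0.30042453 -0.48367703  0.09155409]
```

View pics/t9c.png

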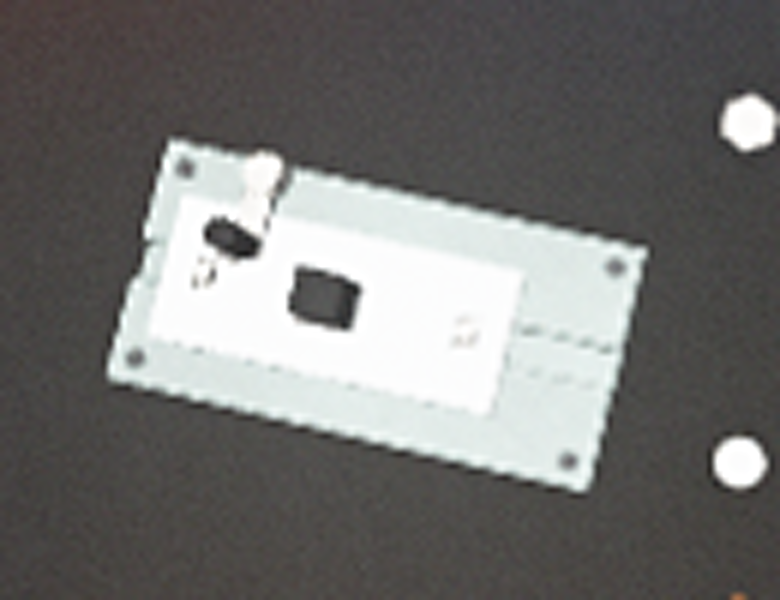

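View pics/s9c.png

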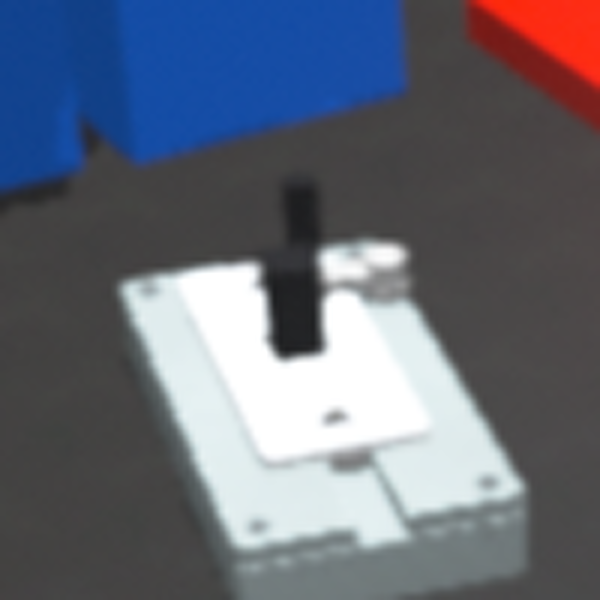

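View pics/t9.png

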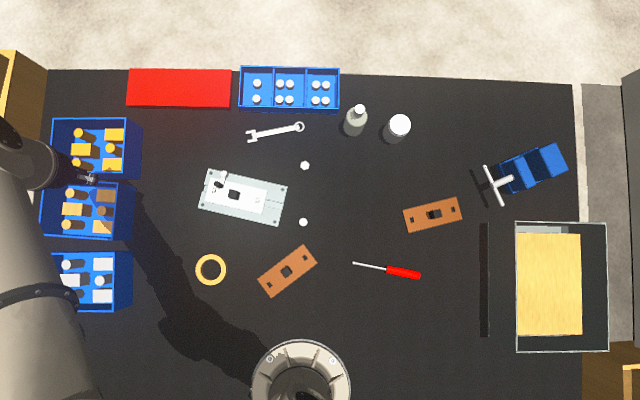

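The top view shows both studs through the slots at (215,190) and (258,200). The clip points across the plate at (220,180), and the bystanders haven't moved. I hand in.

```bash
python3 -c "
from cell import bot
print(bot.job_done())"
```

```text
the job is handed in; nothing more can be done
None
```

I laid the plate on the fixture and slid it along the channel until both slots dropped over the studs. I then swung the clip over its edge to the stop and handed the job in at about 19 s of the 72 s allowed. No verdict was reported.

- **Plate:** The final top view shows both studs inside the slots and the plate lying flat. From the gripper position at release and the height at which it touched down, I estimate the handle at about 1 mm across and 17–20 mm along the channel, inside the ±8 mm and ±26 mm limits. I didn't re-measure its exact height or position after letting go.
- **Clip:** I pushed it until it met its stop, where the force rose to about 6.5 N. The last pictures show it pointing along −x over the plate edge. The robot was well clear when I handed in.
- **Contact force:** While I was first feeling for the studs, the wrist force reached about 30 N between plate and studs, higher than intended but under the 50 N limit. I backed off and did the rest of the slide at under about 10 N.
- **Other readings:**
  - The measured tool pose drifted a little during moves, with up to about 1.7° of tilt. I corrected position and turn as I went; the moves cannot correct tilt.
  - The two cameras disagreed by about 3 mm on where the fixture was.
- **Bystanders:** All of them look unmoved in the last top view, judged by eye.

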